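Load the burn-in rack and sort out the faulty modules

TASK

Switch the burn-in rack off with its toggle lever (all the way towards the robot), then lay every blue-capped module, cap up, squarely across both copper rails and centred on them, and only when all of them lie there switch the rack fully on again (lever all the way away from the robot). Faulty modules go into the bin of their cap's colour at any time: red caps in the red bin, yellow caps in the yellow bin. Leave the other things on the bench where they are.

Things in the scene. Friction and masses are not known exactly. Their poses are not given: they have to be found in the camera images.
- blue1: power module: aluminium and green base plate 64 x 40 x 12 mm (long along its x) with a blue cap block 30 x 24 x 24 mm (x, y, z) on its middle, 36 mm tall in all, about 120 g. Origin: centre of the underside; z up through the cap. Starts flat on the table. May be absent.
- blue2: power module: aluminium and green base plate 64 x 40 x 12 mm (long along its x) with a blue cap block 30 x 24 x 24 mm (x, y, z) on its middle, 36 mm tall in all, about 120 g. Origin: centre of the underside; z up through the cap. Starts flat on the table. May be absent.
- blue3: power module: aluminium and green base plate 64 x 40 x 12 mm (long along its x) with a blue cap block 30 x 24 x 24 mm (x, y, z) on its middle, 36 mm tall in all, about 120 g. Origin: centre of the underside; z up through the cap. Starts flat on the table. May be absent.
- blue4: power module: aluminium and green base plate 64 x 40 x 12 mm (long along its x) with a blue cap block 30 x 24 x 24 mm (x, y, z) on its middle, 36 mm tall in all, about 120 g. Origin: centre of the underside; z up through the cap. Starts flat on the table. May be absent.
- red1: power module: aluminium and green base plate 64 x 40 x 12 mm (long along its x) with a red cap block 30 x 24 x 24 mm (x, y, z) on its middle, 36 mm tall in all, about 120 g. Origin: centre of the underside; z up through the cap. Starts flat on the table. May be absent.
- red2: power module: aluminium and green base plate 64 x 40 x 12 mm (long along its x) with a red cap block 30 x 24 x 24 mm (x, y, z) on its middle, 36 mm tall in all, about 120 g. Origin: centre of the underside; z up through the cap. Starts flat on the table. May be absent.
- yellow1: power module: aluminium and green base plate 64 x 40 x 12 mm (long along its x) with a yellow cap block 30 x 24 x 24 mm (x, y, z) on its middle, 36 mm tall in all, about 120 g. Origin: centre of the underside; z up through the cap. Starts flat on the table. May be absent.
- yellow2: power module: aluminium and green base plate 64 x 40 x 12 mm (long along its x) with a yellow cap block 30 x 24 x 24 mm (x, y, z) on its middle, 36 mm tall in all, about 120 g. Origin: centre of the underside; z up through the cap. Starts flat on the table. May be absent.
- rack: burn-in rack, fixed: two parallel copper rails, each 8 mm wide and 320 mm long, along the rack's y, their middles at x = -18 and +18 mm, their tops 50 mm above the table; black base plate 76 x 320 x 10 mm, white end blocks under the rails. Origin: centre of the underside on the table.
- red_bin: red open bin, fixed, outside 180 x 140 x 50 mm (x, y, z), walls and floor 4 mm thick. Origin: centre of the underside. The two bins stand left and right and may be swapped.
- yellow_bin: yellow open bin, fixed, outside 180 x 140 x 50 mm (x, y, z), walls and floor 4 mm thick. Origin: centre of the underside. The two bins stand left and right and may be swapped.
- isolator_base: grey block 70 x 50 x 25 mm of the rack's toggle switch, fixed. Origin: centre of the underside. The lever swings about the block's y axis, 22 mm above the table over the origin, towards the block's +x to switch on.
- isolator (a joint): toggle lever angle in rad: 0 = off, leaning 0.5 rad from upright to the block's -x (towards the robot); 1.0 = on, leaning 0.5 rad to its +x (away from the robot); end stops at both. It stays where it is left; about 1 N at the ball moves it.
- isolator_tip (a point): centre of the white ball, 26 mm across, at the end of the toggle lever, 65 mm from the pivot (about 79 mm above the table at either end, 87 mm when upright).
- spool: solder spool, steel, 48 mm wide, 46 mm tall; bystander.
- screwdriver: screwdriver lying on the table; bystander.
- tape: grey tape roll, 64 mm wide, 18 mm tall; bystander.
- bottle: small clear bottle, 40 mm wide, 85 mm tall; bystander.
- meter: orange hand multimeter, 150 x 75 x 30 mm, lying flat; bystander.
- spare_board: green circuit board 100 x 70 mm with parts on it, lying flat; bystander.
Things that resemble listed ones, but are neither listed nor needed, are in the scene too. Leave any pink look-alike of the blue2 alone. Leave any pink look-alike of the yellow2 alone.

How it is judged:
On the way, in this order (a step that is already met when the one before it is completed fails the run):
1. the rack is switched off (value of joint isolator below 0.15 rad), for 0.2 s.
2. all blue-capped modules lie across both rails while the rack is off (value of joint isolator below 0.2 rad and x of blue1 in the frame of rack between -0.009 and 0.009 m and y of blue1 in the frame of rack between -0.15 and 0.15 m and z of blue1 in the frame of rack between 0.047 and 0.053 m and angle between the x axis of each of blue1, blue2, blue3, blue4 and the x axis of rack, either way round below 0.2 rad and angle between each of blue1, blue2, blue3, blue4's own z axis and vertical below 0.1 rad and contact force between each of blue1, blue2, blue3, blue4 and rack above 0.2 N and linear speed of each of blue1, blue2, blue3, blue4 below 0.03 m/s and x of blue2 in the frame of rack between -0.009 and 0.009 m and y of blue2 in the frame of rack between -0.15 and 0.15 m and z of blue2 in the frame of rack between 0.047 and 0.053 m and x of blue3 in the frame of rack between -0.009 and 0.009 m and y of blue3 in the frame of rack between -0.15 and 0.15 m and z of blue3 in the frame of rack between 0.047 and 0.053 m and x of blue4 in the frame of rack between -0.009 and 0.009 m and y of blue4 in the frame of rack between -0.15 and 0.15 m and z of blue4 in the frame of rack between 0.047 and 0.053 m), for 0.2 s.
3. the rack is switched on again (value of joint isolator above 0.85 rad), for 0.2 s.
At the end, for the whole second after the job is handed in: Blue-capped modules lie at rest, cap up, across both rails: within 9 mm of the midline, 150 mm of the rack's middle, 0.2 rad of square. Red- and yellow-capped ones rest in the bin of their colour. Lever on (above 0.85 rad) (value of joint isolator above 0.85 rad and x of blue1 in the frame of rack between -0.009 and 0.009 m and y of blue1 in the frame of rack between -0.15 and 0.15 m and z of blue1 in the frame of rack between 0.047 and 0.053 m and angle between the x axis of each of blue1, blue2, blue3, blue4 and the x axis of rack, either way round below 0.2 rad and angle between each of blue1, blue2, blue3, blue4's own z axis and vertical below 0.1 rad and contact force between each of blue1, blue2, blue3, blue4 and rack above 0.2 N and linear speed of each of blue1, blue2, blue3, blue4, red1, red2, yellow1, yellow2 below 0.03 m/s and x of blue2 in the frame of rack between -0.009 and 0.009 m and y of blue2 in the frame of rack between -0.15 and 0.15 m and z of blue2 in the frame of rack between 0.047 and 0.053 m and x of blue3 in the frame of rack between -0.009 and 0.009 m and y of blue3 in the frame of rack between -0.15 and 0.15 m and z of blue3 in the frame of rack between 0.047 and 0.053 m and x of blue4 in the frame of rack between -0.009 and 0.009 m and y of blue4 in the frame of rack between -0.15 and 0.15 m and z of blue4 in the frame of rack between 0.047 and 0.053 m and x of red1 in the frame of red_bin between -0.084 and 0.084 m and y of red1 in the frame of red_bin between -0.064 and 0.064 m and z of red1 in the frame of red_bin between 0 and 0.055 m and x of red2 in the frame of red_bin between -0.084 and 0.084 m and y of red2 in the frame of red_bin between -0.064 and 0.064 m and z of red2 in the frame of red_bin between 0 and 0.055 m and x of yellow1 in the frame of yellow_bin between -0.084 and 0.084 m and y of yellow1 in the frame of yellow_bin between -0.064 and 0.064 m and z of yellow1 in the frame of yellow_bin between 0 and 0.055 m and x of yellow2 in the frame of yellow_bin between -0.084 and 0.084 m and y of yellow2 in the frame of yellow_bin between -0.064 and 0.064 m and z of yellow2 in the frame of yellow_bin between 0 and 0.055 m); the robot touches nothing.
It fails at once if a bystander was moved more than 6 cm (distance of any of spool, screwdriver, tape, bottle, meter, spare_board from where it was at the start of the episode above 0.06 m).
Of blue1, blue2, blue3, blue4 only 3 to 4 are there at a start; the rules pass over those that are not, and their reading is None.
Of red1, red2, yellow1, yellow2 only 2 to 4 are there at a start; the rules pass over those that are not, and their reading is None.
At some moment in a run one of red1, red2, yellow1, yellow2 may be knocked a few centimetres aside while the robot is not near it.
Once in a run the grip may slacken for a moment while it holds something.
It also fails if it takes over 210 s, if anything falls off the work surface, if the arm or the gripper's body presses on something with over 40 N, if the wrist force passes 120 N, or if a joint passes its speed limit or range.

ROBOT

A 6-joint arm with a two-finger parallel gripper is mounted at the origin on the work surface. World frame = base frame: x ahead of the robot, y to its left, z up, the work surface at z = 0. Lengths are in m, angles in rad, forces in N, time in s.
With the tool pointing down it reaches from about 0.3 to 0.775 m from the base axis. Payload 14.6 kg.
Tool frame: the origin (TCP) lies midway between the tips of the shut fingers; the grasp point (between the pads) lies 19 mm behind it (ctrl.pinch_z is the z of the grasp point in the tool frame, in m); z points along the fingers, y is the line along which they close (so a half turn about z gives the same grasp; the last joint's range is limited). The gripper opens to 94 mm and grips with 3 to 60 N. Pads are 16 mm wide; open, the fingers measure 119 mm over their backs; the gripper's body (75 mm by 177 mm) begins 78 mm behind the grasp point.
Start: joints at [-1.327, 0.3, 1.521, -0, 1.321, -0.067], TCP at [0.168, -0.524, 0.205] pointing down, gripper open.
Joint ranges: [-3.03, 3.03], [-0.79, 2.21], [0.23, 2.52], [-1.04, 4.18], [0, 3.07], [-2.55, 2.55]. Speed limits (rad/s): [2.22, 2.22, 2.57, 3.14, 3.14, 3.14].

INTERFACE

Orientations are given as [roll, pitch, yaw] about the fixed x, y, z axes, in that order (R = Rz(yaw) Ry(pitch) Rx(roll)).
In Python, from station import ctrl, camera, ticket gives the robot as it stands. The module is installed in compiled form; this text tells all that it offers.
- The arm moves only by the shell command python3 -m inch 'ROWS' [FORCE]. ROWS is text: rows parted by semicolons, each of 7 numbers parted by spaces: the opening, from -1 (shut) to 1 (fully open), then the shift along the tool's x, y, z in units of 0.03 m (1.0 is 0.03 m), then the turn, a rotation vector about the tool's x, y, z in units of 10 degrees (1.0 is 10 degrees). In form: grip dx dy dz rx ry rz; .... A call has 1 to 10 rows; each row shifts and turns the commanded pose from where the row before left it, along the tool's axes as they then stand; what a row does not reach is not made up. A row lasts 1/8 s, in which the tool goes at most 62.5 mm and 10.7 degrees, less where a joint would pass 70% of its speed; a pose out of reach is approached as far as the arm can. A call with a number of a shift or a turn outside -1 to 1 is refused whole. A call with a gripper value outside its range is refused whole. The fingers move at their own pace and stop on an object; FORCE is the grip in N (left out, the last holds). Time passes only in rows, so rows that do not move let the fingers close. It gives the time, the measured TCP pose, the force, the opening and the grip force at its end, in the units of the state.
- ctrl.get_obs(): the state, without advancing time (a new reading comes with each control period).
- camera(name): name is "scene" or "top" or "wrist"; returns a dict with "img" (480x640x3 uint8, blue, green, red), "range_z" (480x640 float32, m along the optical axis (not along the pixel's ray), 0 where there is no reading), "intrinsics" (3x3 intrinsics, pixels), "k1" (the pictures are not rectified: a ray, as slopes to the right and down, at radius r is drawn at 1 + k1 r^2 times it, then the intrinsics apply), "view" (4x4, takes a point from world to camera coordinates). Camera axes: x right, y down, z forward; pixel columns grow to the right and rows downward; lengths in m; the calibration is good to about 2 mm. A picture is of the moment at which its call begins.
- ticket.hand_in(): hands the job in; it is judged then, once.
The state is a dict: "time_s": time; "qpos": joint angles; "joint_vel": joint speeds; "tau": joint torques, N m; "ee_pos": TCP position; "eef_rot": TCP orientation; "force": force on the tool from outside, world axes, zero at the start; "moment": the same for the moment, N m; "grip_width": finger opening in m; "grip_force": force on a finger pad.
Only numpy, scipy, OpenCV 4.12 (cv2) and the standard library are available. Lean on these libraries where they do the work, as an engineer would, in place of code of your own. Each camera call takes 0.05 s, during which the arm holds its last target. There are 200 camera calls.

## Working session

There is one attempt and no reset: what is moved stays moved. The work goes in short steps, Python scripts to look and compute and a shell command to move; the robot and the scene stay as the last step left them, time stands still between calls to the robot, and variables do not carry over. Pictures are saved under pics/ and viewed, at most 14 in all, crops included, and the job is handed in when it is done.

```bash
mkdir -p pics; ls
python3 - <<'E'
from station import ctrl,camera
import cv2,numpy as np
for n in ["top","scene"]:
    c=camera(n); cv2.imwrite(f"pics/{n}0.png",c["img"]); print(n,c["intrinsics"],c["k1"],c["view"])
print(ctrl.get_obs(),ctrl.pinch_z)
E
```

```text
pics
top [[489.21210082   0.         322.37980862]
 [  0.         489.21210082 238.12465052]
 [  0.           0.           1.        ]] -0.0027241401387982154 [[-0.03018511 -0.99951137  0.00811671 -0.00325052]
 [-0.99708955  0.02954122 -0.07028337  0.57142732]
 [ 0.07000925 -0.01021459 -0.99749404  1.06254083]
 [ 0.          0.          0.          1.        ]]
scene [[610.20090357   0.         330.48909138]
 [  0.         610.20090357 243.1896092 ]
 [  0.           0.           1.        ]] -0.20347480223848433 [[-2.12575215e-01  9.77144559e-01 -5.37444880e-04  1.24248725e-01]
 [ 6.26376148e-01  1.35844286e-01 -7.67593155e-01 -2.92967072e-01]
 [-7.49976466e-01 -1.63507922e-01 -6.40937173e-01  1.85441732e+00]
 [ 0.00000000e+00  0.00000000e+00  0.00000000e+00  1.00000000e+00]]
{'time_s': 0.1, 'qpos': array([-1.32660290e+00,  3.00418372e-01,  1.52151942e+00,  1.98044894e-05,
        1.32070918e+00, -6.65934669e-02]), 'joint_vel': array([-1.86723127e-03, -3.29563706e-04, -4.06988449e-05, -1.61585282e-03,
       -5.02206163e-04,  1.61636355e-04]), 'tau': array([ 1.32343015e-03, -5.32643795e+01, -3.53281581e+01,  7.09410198e-02,
        2.34385132e-02, -6.11561882e-05]), 'ee_pos': array([ 0.16814215, -0.52341752,  0.20494134]), 'eef_rot': array([-3.14054195e+00, -8.92996373e-05,  3.10781938e-01]), 'force': array([ 0.47562659, -0.38769283, -0.27818169]), 'moment': array([-0.09242675,  0.02595875,  0.00981493]), 'grip_force': 0.0, 'grip_width': 0.09384308101406175} -0.0188
```

View pics/top0.png

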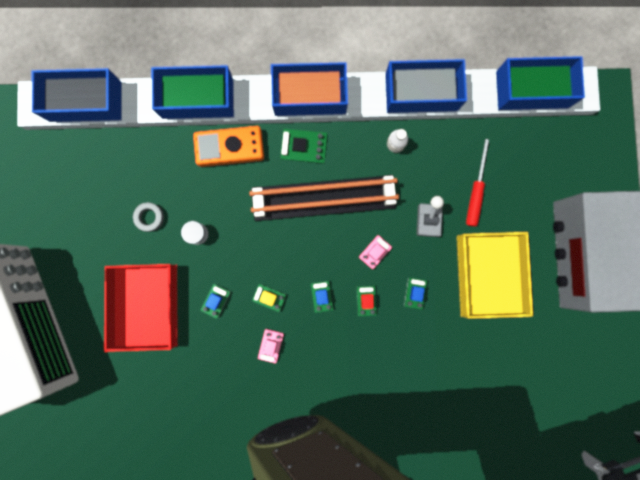

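View pics/scene0.png

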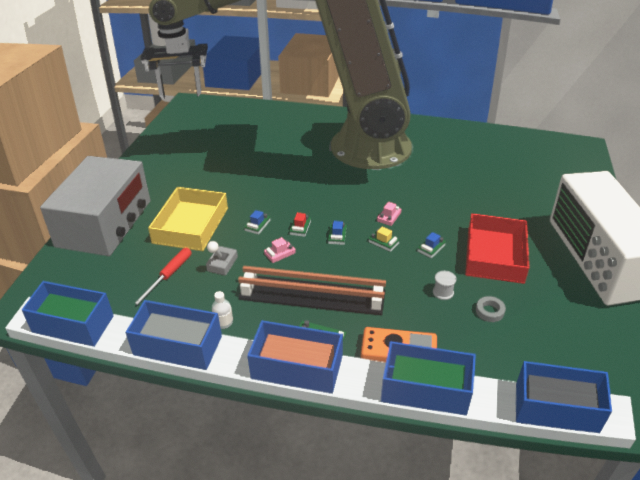

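Top view: blue caps at (214,300), (321,296), (416,292); red cap at (367,300); yellow cap at (268,297). The pink look-alikes at (375,250) and (270,346) stay where they are. The lever ball is at (437,203), leaning away (on), and the rack centre is near (324,198). The red bin is on the left (140,308) and the yellow bin on the right (495,275). The blue and green boxes on the back shelf and the blue ones under the table are not modules.

```bash
cat > h.py <<'E'
import cv2,numpy as np
from station import ctrl,camera
def cloud(c):
    K,k,V=c["intrinsics"],c["k1"],c["view"]; z=c["range_z"].astype(float)
    v,u=np.mgrid[0:480,0:640]; d=np.stack([(u-K[0,2])/K[0,0],(v-K[1,2])/K[1,1]],-1); s=d.copy()
    for _ in range(6): s=d/(1+k*(s**2).sum(-1,keepdims=True))
    P=np.concatenate([s*z[...,None],z[...,None]],-1)
    W=(P-V[:3,3])@V[:3,:3]; W[z==0]=np.nan
    return W
H={"red":[(0,6),(174,180)],"yellow":[(22,34)],"blue":[(100,125)],"pink":[(160,173)]}
def mask(img,col,s=130,v=60):
    h=cv2.cvtColor(img,cv2.COLOR_BGR2HSV); m=0
    for a,b in H[col]: m=m|cv2.inRange(h,(a,s,v),(b,255,255))
    return m
def modules(c,cols=("blue","red","yellow")):
    W=cloud(c); out=[]
    for col in cols:
        n,L,S,C=cv2.connectedComponentsWithStats(mask(c["img"],col))
        for i in range(1,n):
            if not 20<S[i,4]<20000: continue
            p=W[L==i]; p=p[~np.isnan(p[:,0])]
            if len(p)<10: continue
            zt=np.percentile(p[:,2],90); p=p[p[:,2]>zt-.006]; m=np.median(p,0)
            if not(.2<m[0]<.75 and abs(m[1])<.6): continue
            near=(np.hypot(W[...,0]-m[0],W[...,1]-m[1])<.048)&(W[...,2]>zt-.030)&(W[...,2]<zt+.01)
            n2,L2=cv2.connectedComponents(near.astype(np.uint8))
            q=W[near][:,:2]
            r=cv2.minAreaRect((q*1000).astype(np.float32)); b=cv2.boxPoints(r)
            e=max((b[1]-b[0],b[2]-b[1]),key=np.linalg.norm); a=np.degrees(np.arctan2(e[1],e[0]))
            a=(a+90)%180-90
            cr=cv2.minAreaRect((p[:,:2]*1000).astype(np.float32))
            out.append((col,np.round(C[i]).tolist(),S[i,4],"cap",np.round(np.array(cr[0])),np.round(cr[1]),"zt %.3f"%zt,"base",np.round(r[0]),np.round(r[1]),"ang %.0f"%a))
    return out
def go(x,y,z=None,yaw=None):
    """shift (tool axes, units of 30 mm) from the pose as it stands, then turn about tool z (10 deg)"""
    o=ctrl.get_obs(); r=o["eef_rot"]; p=o["ee_pos"]; d=np.array([x,y,p[2] if z is None else z])-p
    w=r[2]; X=np.array([np.cos(w),np.sin(w),0]); Y=np.array([np.sin(w),-np.cos(w),0])
    t=0 if yaw is None else -((yaw-np.degrees(w)+90)%180-90)/10
    print("pose",np.round(p,4),"rpy",np.round(np.degrees(r),1),"shift",np.round(np.array([d@X,d@Y,-d[2]])/.03,2),"turn %.2f"%t)
    if t:
        w-=np.radians(t*10); X=np.array([np.cos(w),np.sin(w),0]); Y=np.array([np.sin(w),-np.cos(w),0])
        print("  if turned first, shift",np.round(np.array([d@X,d@Y,-d[2]])/.03,2), "q6 %.2f"%o["qpos"][5])
E
python3 - <<'E'
from h import *
c=camera("top"); W=cloud(c)
for m in modules(c,("blue","red","yellow","pink")): print(*m)
# rack rails: z 0.044..0.056 ; ball z>0.06
R=(abs(W[...,2]-.05)<.006); n,L,S,C=cv2.connectedComponentsWithStats(R.astype(np.uint8))
for i in range(1,n):
    if S[i,4]>100:
        q=W[L==i][:,:2]; print("z50",C[i].round(),S[i,4],[np.round(np.array(t)*1000) for t in cv2.minAreaRect(q.astype(np.float32))[:2]],cv2.minAreaRect((q*1000).astype(np.float32))[2])
q=W[185:225,425:450].reshape(-1,3); q=q[q[:,2]>.07]; print("ball",q.mean(0),q.max(0),len(q))
q=W[205:240,415:445].reshape(-1,3); q=q[abs(q[:,2]-.025)<.005]; print("block",cv2.minAreaRect((q[:,:2]*1000).astype(np.float32)))
print("table z",np.nanmedian(W[360:380,200:260,2]))
im=cv2.resize(c["img"][235:365,190:450],(780,390),interpolation=cv2.INTER_CUBIC); cv2.imwrite("pics/crop0.png",im)
E
```

```text
blue [417.0, 294.0] 183 cap [ 443. -223.] [24. 29.] zt 0.037 base [ 443. -223.] [41. 64.] ang -12
blue [322.0, 297.0] 162 cap [443. -14.] [29. 23.] zt 0.038 base [442. -14.] [64. 40.] ang 6
blue [213.0, 301.0] 184 cap [440. 221.] [24. 29.] zt 0.038 base [439. 221.] [41. 65.] ang -27
red [475.0, 204.0] 550 cap [ 639. -365.] [23. 99.] zt 0.026 base [ 635. -364.] [94. 94.] ang 57
red [577.0, 267.0] 617 cap [ 491. -544.] [  6. 114.] zt 0.109 base [ 491. -545.] [ 7. 95.] ang -1
red [140.0, 308.0] 6282 cap [433. 377.] [142. 180.] zt 0.044 base [0. 0.] [0. 0.] ang 0
red [367.0, 301.0] 154 cap [ 431. -114.] [24. 26.] zt 0.038 base [ 429. -113.] [40. 63.] ang -0
yellow [494.0, 275.0] 6250 cap [ 479. -394.] [143. 180.] zt 0.046 base [0. 0.] [0. 0.] ang 0
yellow [268.0, 298.0] 189 cap [443. 102.] [29. 24.] zt 0.038 base [443. 102.] [64. 40.] ang 66
z50 [ 97. 111.] 199 [array([855., 475.]), array([ 69., 167.])] 28.83901596069336
z50 [200. 114.] 145 [array([847., 244.]), array([ 38., 163.])] 13.237743377685547
z50 [538. 106.] 121 [array([ 846., -503.]), array([  3., 153.])] 0.08296872675418854
z5
[... 334 characters left out ...]
254.] 439 [array([ 520., -540.]), array([238.,  19.])] 0.06836272031068802
z50 [192. 232.] 296 [array([590., 260.]), array([46., 45.])] 27.69788360595703
z50 [498. 275.] 677 [array([ 479., -394.]), array([143., 180.])] 89.90690612792969
z50 [ 29. 267.] 143 [array([527., 608.]), array([76., 17.])] 22.22416877746582
z50 [138. 309.] 648 [array([433., 377.]), array([142., 180.])] 89.95809936523438
z50 [ 53. 332.] 351 [array([386., 557.]), array([228.,  15.])] 18.743892669677734
ball [ 0.63427628 -0.26123459  0.08700279] [ 0.64659292 -0.24983861  0.0954856 ] 122
block ((603.6214599609375, -259.4445495605469), (49.9801139831543, 68.75310516357422), 84.34870910644531)
table z -0.0004894547803932018
```

View pics/crop0.png

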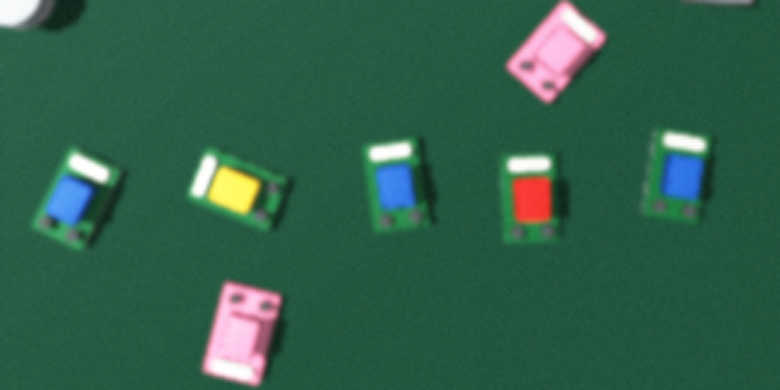

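The crop confirms three blue, one red and one yellow module, with both pink ones being look-alikes. First I switch the rack off, pushing the ball from behind with the fingers shut.

```bash
python3 -c "
from h import *
go(.695,-.265,.2,-5); go(.695,-.265,.065)"
```

```text
pose [ 0.1682 -0.5235  0.2051] rpy [-180.    -0.    17.8] shift [19.36 -2.83  0.17] turn 2.28
  if turned first, shift [ 16.74 -10.11   0.17] q6 -0.07
pose [ 0.1682 -0.5235  0.2051] rpy [-180.    -0.    17.8] shift [19.36 -2.83  4.67] turn 0.00
```

```bash
python3 -m inch '-1 1 -0.15 0 0 0 0;-1 1 -0.15 0 0 0 0;-1 1 -0.15 0 0 0 0;-1 1 -0.15 0 0 0 0;-1 1 -0.15 0 0 0 0;-1 1 -0.15 0 0 0 0;-1 1 -0.15 0 0 0 0;-1 1 -0.15 0 0 0 0;-1 1 -0.15 0 0 0 0;-1 1 -0.15 0 0 0 0'
python3 -m inch '-1 1 -0.15 0 0 0 0;-1 1 -0.15 0 0 0 0;-1 1 -0.15 0 0 0 0;-1 1 -0.15 0 0 0 0;-1 1 -0.15 0 0 0 0;-1 1 -0.15 0 0 0 0;-1 1 -0.15 0 0 0 0;-1 1 -0.15 0 0 0 0;-1 1 -0.15 0 0 0 0;-1 0.36 0 0 0 0 0'
python3 -m inch '-1 0 0 0 0 0 1;-1 0 0 0 0 0 1;-1 0 0 0 0 0 0.28;-1 0 0 0 0 0 0'
python3 -c "
from h import *
go(.695,-.265,.065,-5);print(ctrl.get_obs()['qpos'])"
```

```text
time_s: 1.4
ee_pos: [0.4409, -0.3885, 0.2052]
eef_rot: [-3.141, 0.0, 0.311]
force: [0.4, -0.1, 0.9]
grip_width: 0.0007
grip_force: 0.0
time_s: 2.65
ee_pos: [0.6961, -0.2634, 0.2044]
eef_rot: [-3.141, 0.001, 0.312]
force: [-0.5, -0.1, 0.1]
grip_width: 0.0011
grip_force: 0.0
time_s: 3.15
ee_pos: [0.6949, -0.2646, 0.205]
eef_rot: [-3.141, 0.001, -0.087]
force: [-0.8, 0.4, 0.3]
grip_width: 0.0007
grip_force: 0.0
pose [ 0.6949 -0.2646  0.205 ] rpy [-180.    0.   -5.] shift [0.   0.01 4.67] turn 0.00
  if turned first, shift [0.   0.01 4.67] q6 1.24
[-4.13046001e-01  7.73093858e-01  8.16303120e-01  3.12596554e-05
  1.55291377e+00  1.24445614e+00]
```

```bash
python3 -m inch '-1 0 0 1 0 0 0;-1 0 0 1 0 0 0;-1 0 0 1 0 0 0;-1 0 0 1 0 0 0;-1 0 0 0.6 0 0 0;-1 -0.5 0 0 0 0 0;-1 -0.5 0 0 0 0 0;-1 -0.5 0 0 0 0 0;-1 -0.5 0 0 0 0 0;-1 -0.4 0 0 0 0 0'
python3 -m inch '-1 -0.4 0 0 0 0 0;-1 -0.2 0 0 0 0 0;-1 -0.1 0 0 0 0 0;-1 -0.1 0 0 0 0 0;-1 0 0 0 0 0 0'
python3 - <<'E'
from h import *
c=camera("scene");cv2.imwrite("pics/s1.png",cv2.resize(c["img"][180:330,130:330],(800,600)))
E
```

```text
time_s: 4.4
ee_pos: [0.6234, -0.2585, 0.0683]
eef_rot: [3.141, -0.002, -0.086]
force: [1.3, 0.6, 1.0]
grip_width: 0.0005
grip_force: 0.6
time_s: 5.03
ee_pos: [0.5993, -0.2563, 0.0674]
eef_rot: [-3.142, 0.0, -0.087]
force: [-0.2, -0.5, 0.4]
grip_width: 0.0002
grip_force: 0.0
```

View pics/s1.png

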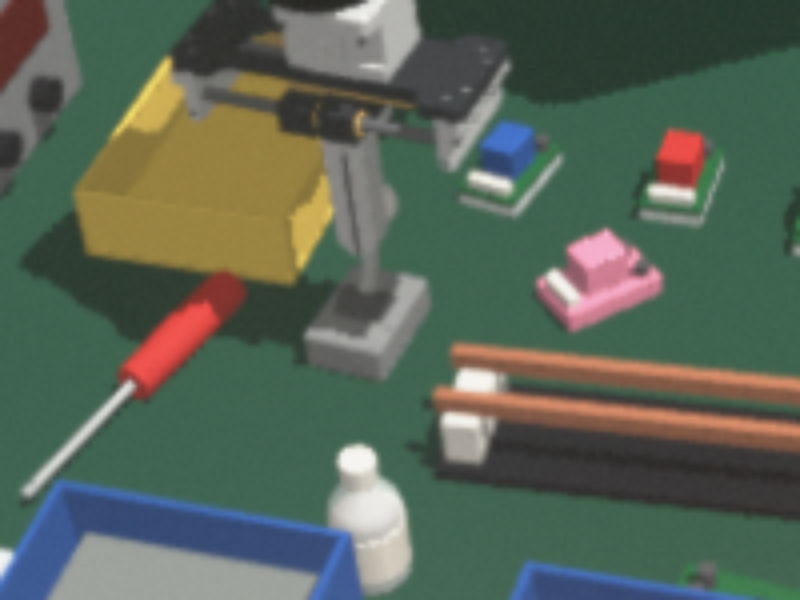

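The fingers (about (365,200) in the crop) hide the ball, which shows just at their right edge (385,210). I keep pushing in small steps until the stop is felt.

```bash
for i in 1; do python3 -m inch '-1 -0.15 0 0 0 0 0;-1 0 0 0 0 0 0' | grep -E "ee_pos|^force"; python3 -m inch '-1 -0.15 0 0 0 0 0;-1 0 0 0 0 0 0'| grep -E "ee_pos|^force"; python3 -m inch '-1 -0.15 0 0 0 0 0;-1 0 0 0 0 0 0'| grep -E "ee_pos|^force";python3 -m inch '-1 -0.15 0 0 0 0 0;-1 0 0 0 0 0 0'| grep -E "ee_pos|^force"; done
```

```text
ee_pos: [0.5953, -0.2559, 0.0675]
force: [4.8, -0.4, -3.9]
ee_pos: [0.5943, -0.2558, 0.0678]
force: [34.6, -5.8, -17.5]
ee_pos: [0.5935, -0.2557, 0.0681]
force: [64.1, -10.0, -33.8]
ee_pos: [0.5928, -0.2556, 0.0683]
force: [96.5, -15.3, -51.0]
```

The stop is reached at x≈0.594. I back off, lift, and plan the first module (the right-hand blue one).

```bash
python3 -m inch '-1 0.5 0 0 0 0 0;-1 0.7 0 0 0 0 0;0 0 0 -1 0 0 0;0 0 0 -1 0 0 0;0 0 0 0 0 0 0'
python3 - <<'E'
from h import *
c=camera("top");W=cloud(c)
q=W[185:245,415:450].reshape(-1,3); q=q[(q[:,2]>.07)&(q[:,2]<.1)]; print("ball",q.mean(0),len(q))
go(.443,-.223,.13,78)
E
```

```text
time_s: 6.7
ee_pos: [0.618, -0.2582, 0.1298]
eef_rot: [3.14, -0.004, -0.087]
force: [-0.5, -0.6, -0.6]
grip_width: 0.0266
grip_force: 0.0
ball [nan nan nan] 0
pose [ 0.6174 -0.2579  0.1279] rpy [ 1.8e+02 -1.0e-01 -5.0e+00] shift [-5.89 -0.65 -0.07] turn -8.30
  if turned first, shift [-0.07 -5.93 -0.07] q6 1.21<stdin>:3: RuntimeWarning: Mean of empty slice.
  ret = um.true_divide(
```

```bash
python3 -m inch '0.3 -1 -0.1 0 0 0 0;0.3 -1 -0.1 0 0 0 0;0.3 -1 -0.1 0 0 0 0;0.3 -1 -0.1 0 0 0 0;0.3 -1 -0.1 0 0 0 0;0.3 -0.89 -0.15 0 0 0 0;0.3 0 0 0 0 0 -1;0.3 0 0 0 0 0 -1;0.3 0 0 0 0 0 -1;0.3 0 0 0 0 0 -1'
python3 -m inch '0.3 0 0 0 0 0 -1;0.3 0 0 0 0 0 -1;0.3 0 0 0 0 0 -1;0.3 0 0 0 0 0 -1;0.3 0 0 0 0 0 -0.3;0.3 0 0 0 0 0 0'
python3 - <<'E'
from h import *
c=camera("top");W=cloud(c)
q=W[185:245,415:450].reshape(-1,3); q=q[(q[:,2]>.07)&(q[:,2]<.1)]; print("ball",q.mean(0),len(q))
for m in modules(c): print(*m[:2],*m[3:])
c=camera("wrist");cv2.imwrite("pics/w1.png",c["img"])
for m in modules(c): print(*m[:2],*m[3:])
go(.443,-.223,.015,78)
E
```

```text
time_s: 8.0
ee_pos: [0.4423, -0.2227, 0.1261]
eef_rot: [-3.14, 0.001, 0.617]
force: [-0.5, -0.7, 0.1]
grip_width: 0.0611
grip_force: 0.0
time_s: 8.75
ee_pos: [0.4424, -0.2227, 0.1264]
eef_rot: [-3.14, -0.001, 1.361]
force: [0.6, 0.2, -0.2]
grip_width: 0.061
grip_force: 0.0
ball [ 0.57303716 -0.25531994  0.08722637] 120
blue [417.0, 294.0] cap [ 448. -197.] [75. 29.] zt 0.038 base [ 443. -222.] [40. 64.] ang -12
blue [322.0, 297.0] cap [442. -14.] [29. 24.] zt 0.038 base [442. -14.] [64. 40.] ang 6
blue [213.0, 301.0] cap [440. 221.] [24. 29.] zt 0.037 base [439. 221.] [41. 64.] ang -28
red [475.0, 204.0] cap [ 639. -364.] [ 23. 100.] zt 0.026 base [ 638. -364.] [95. 94.] ang 10
red [577.0, 267.0] cap [ 491. -544.] [114.   5.] zt 0.109 base [ 491. -545.] [95.  7.] ang 0
red [140.0, 308.0] cap [433. 377.] [141. 180.] zt 0.044 base [0. 0.] [0. 0.] ang 0
red [367.0, 301.0] cap [ 431. -113.] [22. 26.] zt 0.038 base [ 429. -113.] [63. 40.] ang 0
yellow [501.0, 264.0] cap [ 479. -343.] [244. 180.] zt 0.047 base [ 507. -461.] [ 7. 96.] ang -0
yellow [269.0, 298.0] cap [443. 102.] [30. 23.] z
[... 342 characters left out ...]
] cap [ 510. -272.] [ 38. 155.] zt 0.043 base [ 546. -325.] [47.  5.] ang 0
yellow [345.0, 350.0] cap [ 456. -303.] [120.  70.] zt 0.049 base [ 439. -325.] [88.  6.] ang 0
yellow [180.0, 390.0] cap [ 418. -192.] [15.  2.] zt 0.245 base [ 414. -205.] [46. 96.] ang -19
yellow [462.0, 367.0] cap [ 481. -200.] [4. 2.] zt 0.242 base [ 479. -218.] [45. 96.] ang -5
yellow [467.0, 410.0] cap [ 479. -207.] [12.  2.] zt 0.246 base [ 476. -218.] [46. 95.] ang -12
yellow [395.0, 444.0] cap [ 463. -208.] [ 4. 77.] zt 0.253 base [ 470. -217.] [44. 95.] ang -6
pose [ 0.4426 -0.2228  0.1268] rpy [-179.9   -0.    77.9] shift [-0.    0.01  3.73] turn -0.01
  if turned first, shift [-0.    0.01  3.73] q6 -0.33
```

View pics/w1.png

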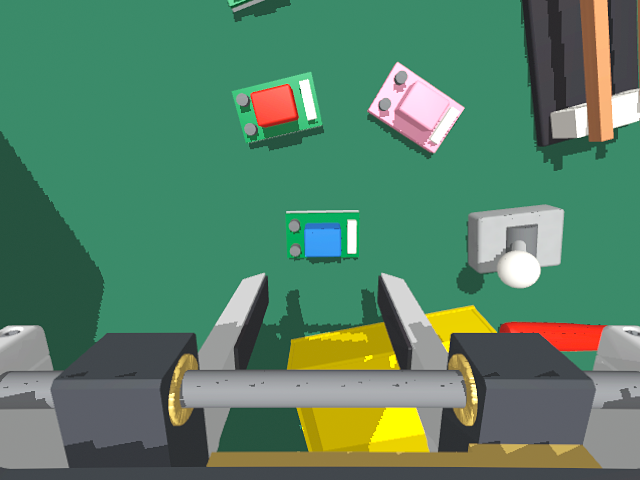

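The wrist view shows the blue module at (322,240) centred and square between the fingers, and the lever leaning towards the robot (off). I descend and grip.

```bash
python3 -m inch '0.3 0 0 1 0 0 0;0.3 0 0 1 0 0 0;0.3 0 0 1 0 0 0;0.3 0 0 0.5 0 0 0;0.3 0 0 0.23 0 0 0;0.3 0 0 0 0 0 0;-1 0 0 0 0 0 0;-1 0 0 0 0 0 0;-1 0 0 0 0 0 0' 25
python3 -m inch '-1 0 0 -0.6 0 0 0;-1 0 0 -1 0 0 0;-1 0 0 -1 0 0 0;-1 0 0 -1 0 0 0;-1 0 0 0 0 0 0'
python3 -c "
from h import *
go(.6685,-.116,.12,93.5)"
```

```text
time_s: 9.98
ee_pos: [0.4432, -0.2231, 0.0159]
eef_rot: [3.141, 0.0, 1.361]
force: [-0.3, -0.6, -1.1]
grip_width: 0.0343
grip_force: 0.0
time_s: 10.6
ee_pos: [0.4437, -0.2235, 0.1253]
eef_rot: [3.138, 0.001, 1.361]
force: [-0.0, 0.0, -2.0]
grip_width: 0.0298
grip_force: 25.0
pose [ 0.4437 -0.2235  0.1253] rpy [1.798e+02 1.000e-01 7.800e+01] shift [5.06 6.58 0.18] turn -1.55
  if turned first, shift [3.12 7.7  0.18] q6 -0.33
```

```bash
python3 -m inch '-1 0.72 0.94 0 0 0 0;-1 0.72 0.94 0 0 0 0;-1 0.72 0.94 0 0 0 0;-1 0.72 0.94 0 0 0 0;-1 0.72 0.94 0 0 0 0;-1 0.72 0.94 0 0 0 0;-1 0.74 0.94 0 0 0 0;-1 0 0 0 0 0 -0.8;-1 0 0 0 0 0 -0.75;-1 0 0 0 0 0 0'
cat >> h.py <<'E'
def held(col):
    "cap top face of the held module, in world and height over TCP"
    c=camera("wrist");W=cloud(c);o=ctrl.get_obs();p=o["ee_pos"]
    m=mask(c["img"],col)>0; q=W[m]; q=q[(np.hypot(q[:,0]-p[0],q[:,1]-p[1])<.04)&(abs(q[:,2]-p[2])<.05)]
    print("held",len(q),"ctr",q.mean(0).round(4) if len(q) else None,"zmax-tcp",np.percentile(q[:,2],95)-p[2] if len(q) else None,"width",o["grip_width"],"gf",o["grip_force"])
    return c
E
python3 - <<'E'
from h import *
c=held("blue"); cv2.imwrite("pics/w2.png",c["img"]); go(.6685,-.116,.066,93.5)
E
```

```text
time_s: 11.85
ee_pos: [0.6671, -0.1154, 0.1217]
eef_rot: [-3.14, -0.001, 1.631]
force: [-0.3, 0.1, -1.5]
grip_width: 0.0295
grip_force: 25.0
held 3073 ctr [ 0.6679 -0.1118  0.1335] zmax-tcp 0.014781212624276452 width 0.02955268945886998 gf 24.97032344341278
pose [ 0.6672 -0.1155  0.1221] rpy [-179.9   -0.    93.3] shift [-0.02  0.04  1.87] turn -0.02
  if turned first, shift [-0.02  0.04  1.87] q6 -0.28
```

View pics/w2.png

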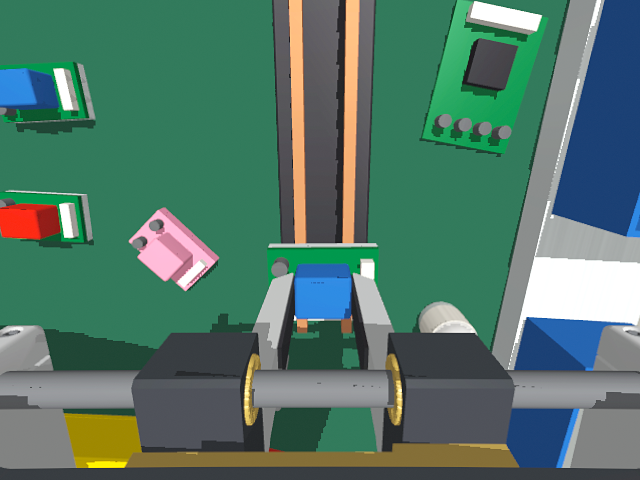

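The module is held square between the fingers at (322,290), cap top ≈14 mm above TCP, and the rails are centred under it. I lower until contact.

```bash
python3 -m inch '-1 0 0 0.8 0 0 0;-1 0 0 0.6 0 0 0;-1 0 0 0.15 0 0 0;-1 0 0 0 0 0 0;-1 0 0 0 0 0 0' 
python3 -m inch '-1 0 0 0.05 0 0 0;-1 0 0 0 0 0 0' | grep -E "ee_pos|^force"
python3 -m inch '-1 0 0 0.05 0 0 0;-1 0 0 0 0 0 0' | grep -E "ee_pos|^force"
python3 -c "
from h import *
held('blue')"
```

```text
time_s: 12.52
ee_pos: [0.668, -0.1156, 0.0779]
eef_rot: [3.14, 0.0, 1.632]
force: [-0.2, 1.5, -1.4]
grip_width: 0.0303
grip_force: 25.0
ee_pos: [0.6677, -0.1155, 0.0757]
force: [-0.7, -0.0, -1.7]
ee_pos: [0.6675, -0.1155, 0.0739]
force: [0.3, -0.6, -1.4]
held 3072 ctr [ 0.6682 -0.1119  0.0857] zmax-tcp 0.015099951310145687 width 0.02994036094876448 gf 24.97061401605606
```

```bash
for i in 1; do python3 -m inch '-1 0 0 0.05 0 0 0;-1 0 0 0 0 0 0' | grep -E "ee_pos|^force"
python3 -m inch '-1 0 0 0.05 0 0 0;-1 0 0 0 0 0 0' | grep -E "ee_pos|^force"; done
```

```text
ee_pos: [0.6675, -0.1155, 0.0723]
force: [0.8, -0.4, -0.9]
ee_pos: [0.6678, -0.1156, 0.0719]
force: [-3.4, 0.9, 6.4]
```

Contact is at TCP z≈0.072. I release and lift.

```bash
python3 -m inch '0.1 0 0 0 0 0 0;0.1 0 0 0 0 0 0;0.1 0 0 0 0 0 0;0.1 0 0 -0.5 0 0 0;0.3 0 0 -1 0 0 0;0.3 0 0 -0.5 0 0 0;0.3 0 0 0 0 0 0'
python3 - <<'E'
from h import *
c=camera("wrist")
for m in modules(c,["blue"]): print(*m[:2],*m[3:])
go(.442,-.014,.13,96)
E
```

```text
time_s: 14.45
ee_pos: [0.6681, -0.1156, 0.1324]
eef_rot: [3.139, 0.001, 1.632]
force: [0.2, -0.2, 0.7]
grip_width: 0.0612
grip_force: 0.0
blue [31.0, 90.0] cap [443. -14.] [32. 24.] zt 0.037 base [444. -13.] [65. 41.] ang 6
blue [322.0, 256.0] cap [ 669. -115.] [29. 24.] zt 0.087 base [ 669. -115.] [64. 41.] ang 5
pose [ 0.6676 -0.1155  0.131 ] rpy [180.    0.   93.5] shift [ 3.84 -7.3   0.03] turn -0.25
  if turned first, shift [ 4.15 -7.12  0.03] q6 -0.29
```

The first is placed within 1 mm. Next is the middle blue module.

```bash
python3 -m inch '0.3 0.48 -0.91 0 0 0 0;0.3 0.48 -0.91 0 0 0 0;0.3 0.48 -0.91 0 0 0 0;0.3 0.48 -0.91 0 0 0 0;0.3 0.48 -0.91 0 0 0 0;0.3 0.48 -0.91 0 0 0 0;0.3 0.48 -0.91 0 0 0 0;0.3 0.48 -0.93 0 0 0 0;0.3 0 0 0 0 0 -0.25;0.3 0 0 0 0 0 0'
python3 - <<'E'
from h import *
for m in modules(camera("wrist"),["blue"]): print(*m[:2],*m[3:])
go(.442,-.014,.015,96)
E
```

```text
time_s: 15.75
ee_pos: [0.4416, -0.0139, 0.1305]
eef_rot: [-3.141, -0.0, 1.676]
force: [-0.1, 0.3, 0.4]
grip_width: 0.0612
grip_force: 0.0
blue [322.0, 239.0] cap [442. -13.] [29. 24.] zt 0.037 base [442. -13.] [64. 40.] ang 6
pose [ 0.4418 -0.014   0.1305] rpy [-179.9   -0.    96. ] shift [-0.    0.01  3.85] turn -0.00
  if turned first, shift [-0.    0.01  3.85] q6 -0.22
```

```bash
python3 -m inch '0.3 0 0 1 0 0 0;0.3 0 0 1 0 0 0;0.3 0 0 1 0 0 0;0.3 0 0 0.6 0 0 0;0.3 0 0 0.25 0 0 0;-1 0 0 0 0 0 0;-1 0 0 0 0 0 0;-1 0 0 0 0 0 0;-1 0 0 0 0 0 0;-1 0 0 0 0 0 0' 25
python3 -m inch '-1 0 0 -0.6 0 0 0;-1 0 0 -1 0 0 0;-1 0 0 -1 0 0 0;-1 0 0 -1 0 0 0;-1 0 0 0 0 0 0'
python3 -c "
from h import *
held('blue')
go(.663,-.026,.12,93.5)"
```

```text
time_s: 17.05
ee_pos: [0.4423, -0.014, 0.016]
eef_rot: [3.141, 0.0, 1.676]
force: [-1.9, 0.1, 6.4]
grip_width: 0.03
grip_force: 25.0
time_s: 17.68
ee_pos: [0.4428, -0.014, 0.125]
eef_rot: [3.138, 0.001, 1.676]
force: [-0.8, -0.8, -1.1]
grip_width: 0.0299
grip_force: 25.0
held 3246 ctr [ 0.4433 -0.0102  0.1429] zmax-tcp 0.02261142854788782 width 0.02973623084413354 gf 24.99630868434906
pose [ 0.4421 -0.014   0.1236] rpy [179.9   0.   96. ] shift [-1.17  7.28  0.12] turn 0.25
  if turned first, shift [-0.85  7.33  0.12] q6 -0.22
```

```bash
python3 -m inch '-1 -0.15 0.91 0 0 0 0;-1 -0.15 0.91 0 0 0 0;-1 -0.15 0.91 0 0 0 0;-1 -0.15 0.91 0 0 0 0;-1 -0.15 0.91 0 0 0 0;-1 -0.15 0.91 0 0 0 0;-1 -0.15 0.91 0 0 0 0;-1 -0.12 0.91 0 0 0 0;-1 0 0 0 0 0 0.25;-1 0 0 0 0 0 0'
python3 -c "
from h import *
held('blue')
go(.663,-.026,.068,93.5)"
```

```text
time_s: 18.98
ee_pos: [0.6622, -0.026, 0.1212]
eef_rot: [-3.139, -0.0, 1.632]
force: [-1.0, -0.5, -2.6]
grip_width: 0.0297
grip_force: 25.0
held 3268 ctr [ 0.663  -0.0221  0.1389] zmax-tcp 0.020478020601488983 width 0.0299800826096618 gf 24.996460676193237
pose [ 0.6623 -0.026   0.1218] rpy [-179.9   -0.    93.6] shift [-0.    0.02  1.79] turn 0.01
  if turned first, shift [-0.    0.02  1.79] q6 -0.16
```

```bash
python3 -m inch '-1 0 0 0.9 0 0 0;-1 0 0 0.6 0 0 0;-1 0 0 0.15 0 0 0;-1 0 0 0 0 0 0;-1 0 0 0 0 0 0' 
python3 -m inch '-1 0 0 0.06 0 0 0;-1 0 0 0 0 0 0' | grep -E "ee_pos|^force"
python3 -m inch '-1 0 0 0.06 0 0 0;-1 0 0 0 0 0 0' | grep -E "ee_pos|^force"
```

```text
time_s: 19.65
ee_pos: [0.6633, -0.0261, 0.075]
eef_rot: [3.14, 0.0, 1.632]
force: [-0.1, 0.1, -1.9]
grip_width: 0.0299
grip_force: 25.0
ee_pos: [0.6629, -0.026, 0.0724]
force: [-0.5, 0.0, -1.6]
ee_pos: [0.6628, -0.026, 0.0703]
force: [-0.3, -0.3, -0.7]
```

```bash
python3 -m inch '-1 0 0 0.04 0 0 0;-1 0 0 0 0 0 0' | grep -E "ee_pos|^force"
```

```text
ee_pos: [0.6628, -0.026, 0.0691]
force: [-0.6, 0.0, -0.9]
```

```bash
for i in 1; do python3 -m inch '-1 0 0 0.05 0 0 0;-1 0 0 0 0 0 0' | grep -E "ee_pos|^force"
python3 -m inch '-1 0 0 0.05 0 0 0;-1 0 0 0 0 0 0' | grep -E "ee_pos|^force"; done
```

```text
ee_pos: [0.6628, -0.026, 0.0676]
force: [0.5, 0.3, -1.9]
ee_pos: [0.6628, -0.026, 0.0662]
force: [-0.0, -0.5, -1.6]
```

```bash
python3 -m inch '-1 0 0 0.03 0 0 0;-1 0 0 0 0 0 0' | grep -E "ee_pos|^force"; python3 -m inch '0.1 0 0 0 0 0 0;0.1 0 0 0 0 0 0;0.1 0 0 0 0 0 0;0.1 0 0 -0.5 0 0 0;0.3 0 0 -1 0 0 0;0.3 0 0 -0.7 0 0 0;0.3 0 0 0 0 0 0'
python3 - <<'E'
from h import *
c=camera("wrist")
for m in modules(c,["blue"]): print(*m[:2],*m[3:])
go(.4395,.221,.13,63)
E
```

```text
ee_pos: [0.6629, -0.026, 0.0661]
force: [-2.5, 0.2, 5.6]
time_s: 22.02
ee_pos: [0.6637, -0.0261, 0.1339]
eef_rot: [3.138, 0.001, 1.632]
force: [-0.6, -0.1, -0.2]
grip_width: 0.0608
grip_force: 0.0
blue [321.0, 256.0] cap [664. -25.] [30. 24.] zt 0.087 base [664. -26.] [64. 41.] ang 3
blue [320.0, 356.0] cap [ 668. -108.] [29. 11.] zt 0.087 base [ 668. -113.] [64. 37.] ang 3
pose [ 0.6631 -0.026   0.1321] rpy [179.9   0.   93.5] shift [ 8.67 -6.93  0.07] turn 3.05
  if turned first, shift [  3.95 -10.38   0.07] q6 -0.16
```

Two are placed. Next is the left blue module.

```bash
python3 -m inch '0.3 0.96 -0.77 0 0 0 0;0.3 0.96 -0.77 0 0 0 0;0.3 0.96 -0.77 0 0 0 0;0.3 0.96 -0.77 0 0 0 0;0.3 0.96 -0.77 0 0 0 0;0.3 0.96 -0.77 0 0 0 0;0.3 0.96 -0.77 0 0 0 0;0.3 0.96 -0.77 0 0 0 0;0.3 0.96 -0.77 0 0 0 0;0.3 0 0 0 0 0 1'
python3 -m inch '0.3 0 0 0 0 0 1;0.3 0 0 0 0 0 1;0.3 0 0 0 0 0 0.05;0.3 0 0 0 0 0 0'
python3 - <<'E'
from h import *
for m in modules(camera("wrist"),["blue"]): print(*m[:2],*m[3:])
go(.4395,.221,.015,63)
E
```

```text
time_s: 23.32
ee_pos: [0.4377, 0.2212, 0.1306]
eef_rot: [-3.14, 0.001, 1.457]
force: [-0.3, -0.7, 0.6]
grip_width: 0.0612
grip_force: 0.0
time_s: 23.82
ee_pos: [0.4393, 0.2199, 0.1309]
eef_rot: [-3.141, 0.001, 1.103]
force: [-0.1, -0.7, -0.2]
grip_width: 0.0613
grip_force: 0.0
blue [321.0, 237.0] cap [440. 222.] [25. 29.] zt 0.037 base [440. 222.] [40. 64.] ang -28
pose [0.4393 0.2199 0.131 ] rpy [-180.     0.    63.2] shift [ 0.04 -0.01  3.87] turn 0.02
  if turned first, shift [ 0.04 -0.01  3.87] q6 0.86
```

```bash
python3 -m inch '0.3 0.06 0 1 0 0 0;0.3 0 0 1 0 0 0;0.3 0 0 1 0 0 0;0.3 0 0 0.6 0 0 0;0.3 0 0 0.27 0 0 0;-1 0 0 0 0 0 0;-1 0 0 0 0 0 0;-1 0 0 0 0 0 0;-1 0 0 0 0 0 0;-1 0 0 0 0 0 0' 25
python3 -m inch '-1 0 0 -0.6 0 0 0;-1 0 0 -1 0 0 0;-1 0 0 -1 0 0 0;-1 0 0 -1 0 0 0;-1 0 0 0 0 0 0'
python3 -c "
from h import *
held('blue')
go(.6575,.064,.12,93.5)"
```

```text
time_s: 25.12
ee_pos: [0.4405, 0.2217, 0.0158]
eef_rot: [3.141, -0.001, 1.1]
force: [-1.6, -0.3, 5.7]
grip_width: 0.0298
grip_force: 25.0
time_s: 25.75
ee_pos: [0.4411, 0.2219, 0.1249]
eef_rot: [3.139, -0.003, 1.1]
force: [0.0, -0.2, -1.5]
grip_width: 0.0297
grip_force: 25.0
held 3300 ctr [0.4434 0.2246 0.1427] zmax-tcp 0.022853755782108964 width 0.029473072207627918 gf 24.99975621700287
pose [0.4404 0.2216 0.1233] rpy [180.  -0.  63.] shift [-1.4   8.83  0.11] turn -3.05
  if turned first, shift [-5.69  6.9   0.11] q6 0.86
```

```bash
python3 -m inch '-1 -0.16 0.98 0 0 0 0;-1 -0.16 0.98 0 0 0 0;-1 -0.16 0.98 0 0 0 0;-1 -0.16 0.98 0 0 0 0;-1 -0.16 0.98 0 0 0 0;-1 -0.15 0.98 0 0 0 0;-1 -0.15 0.98 0 0 0 0;-1 -0.15 0.98 0 0 0 0;-1 -0.15 0.99 0 0 0 0;-1 0 0 0 0 0 -1'
python3 -m inch '-1 0 0 0 0 0 -1;-1 0 0 0 0 0 -1;-1 0 0 0 0 0 -0.05;-1 0 0 0 0 0 0'
python3 -c "
from h import *
held('blue')
go(.6575,.064,.068,93.5)"
```

```text
time_s: 27.05
ee_pos: [0.6576, 0.0625, 0.1204]
eef_rot: [-3.139, 0.001, 1.276]
force: [-0.1, 0.4, -0.8]
grip_width: 0.0299
grip_force: 25.0
time_s: 27.55
ee_pos: [0.657, 0.0639, 0.1222]
eef_rot: [-3.14, -0.0, 1.628]
force: [-0.4, 0.3, -0.8]
grip_width: 0.0298
grip_force: 25.0
held 3294 ctr [0.6578 0.0669 0.14  ] zmax-tcp 0.020985265927301905 width 0.029557480640918787 gf 24.999809861183167
pose [0.6571 0.0639 0.1225] rpy [-179.9   -0.    93.3] shift [0.   0.01 1.82] turn -0.02
  if turned first, shift [0.   0.01 1.82] q6 -0.02
```

```bash
python3 -m inch '-1 0 0 0.9 0 0 0;-1 0 0 0.6 0 0 0;-1 0 0 0.3 0 0 0;-1 0 0 0 0 0 0;-1 0 0 0 0 0 0' 
python3 -m inch '-1 0 0 0.05 0 0 0;-1 0 0 0 0 0 0' | grep -E "ee_pos|^force"
python3 -m inch '-1 0 0 0.04 0 0 0;-1 0 0 0 0 0 0' | grep -E "ee_pos|^force"
```

```text
time_s: 28.22
ee_pos: [0.6577, 0.0639, 0.0701]
eef_rot: [3.14, 0.0, 1.632]
force: [-0.2, 0.1, -1.1]
grip_width: 0.0296
grip_force: 25.0
ee_pos: [0.6574, 0.0639, 0.068]
force: [0.3, -0.2, -1.6]
ee_pos: [0.6572, 0.0639, 0.0665]
force: [1.1, 0.1, -1.4]
```

```bash
python3 -m inch '-1 0 0 0.04 0 0 0;-1 0 0 0 0 0 0' | grep -E "ee_pos|^force"; python3 -m inch '0.1 0 0 0 0 0 0;0.1 0 0 0 0 0 0;0.1 0 0 0 0 0 0;0.1 0 0 -0.5 0 0 0;0.3 0 0 -1 0 0 0;0.3 0 0 -0.7 0 0 0;0.3 0 0 0 0 0 0'
python3 - <<'E'
from h import *
for n in ("wrist","top"):
    for m in modules(camera(n)):
        if "base" and m[8][0]>0 : print(n,*m[:2],*m[3:])
go(.443,.102,.13,156)
E
```

```text
ee_pos: [0.6574, 0.0639, 0.0658]
force: [-2.9, -0.8, 4.1]
time_s: 29.85
ee_pos: [0.6582, 0.064, 0.1339]
eef_rot: [3.138, 0.0, 1.632]
force: [-1.0, -0.2, -0.2]
grip_width: 0.061
grip_force: 0.0
wrist blue [321.0, 257.0] cap [658.  64.] [30. 24.] zt 0.087 base [658.  64.] [64. 41.] ang 3
wrist blue [321.0, 356.0] cap [663. -18.] [29. 11.] zt 0.087 base [663. -23.] [64. 36.] ang 3
wrist blue [320.0, 442.0] cap [ 668. -103.] [30.  4.] zt 0.081 base [ 668. -108.] [64. 38.] ang 4
wrist yellow [59.0, 175.0] cap [444. 103.] [30. 24.] zt 0.037 base [444. 103.] [65. 42.] ang 67
wrist yellow [179.0, 389.0] cap [625.  87.] [ 2. 15.] zt 0.252 base [625.  74.] [46. 96.] ang -3
wrist yellow [465.0, 366.0] cap [688.  97.] [2. 3.] zt 0.250 base [691.  78.] [96. 45.] ang 10
wrist yellow [470.0, 409.0] cap [689.  90.] [ 2. 12.] zt 0.253 base [690.  78.] [96. 45.] ang 10
wrist yellow [430.0, 457.0] cap [673.  84.] [76.  4.] zt 0.260 base [685.  77.] [96. 44.] ang 10
top blue [366.0, 189.0] cap [ 667. -115.] [23. 30.] zt 0.088 base [ 668. -116.] [65. 40.] ang 4
top blue [324.0, 192.0] cap [663. -27.] [30. 23.] zt 0.088 base [663. -27.] [64. 40.] ang 3
top red [475.0, 204.0] cap [ 638. -364.] [23. 99.] zt 0.026 base [ 636. -364.] [95. 94.] ang 60
top red [577.0, 267.0] cap [ 491. -543.] [  4. 114.] zt 0.109 base [ 493. -545.] [95.  9.] ang 0
top red [367.0, 301.0] cap [ 430. -113.] [22. 28.] zt 0.038 base [ 429. -113.] [63. 41.] ang 0
pose [0.6571 0.0639 0.131 ] rpy [-180.     0.    93.5] shift [ 1.7  -7.05  0.03] turn -6.25
  if turned first, shift [ 7.04 -1.74  0.03] q6 -0.02
```

All three blue modules lie on the rails. Next is yellow, gripped across the narrow side of its cap to save turning.

```bash
python3 -m inch '0.3 0.21 -0.88 0 0 0 0;0.3 0.21 -0.88 0 0 0 0;0.3 0.21 -0.88 0 0 0 0;0.3 0.21 -0.88 0 0 0 0;0.3 0.21 -0.88 0 0 0 0;0.3 0.21 -0.88 0 0 0 0;0.3 0.21 -0.88 0 0 0 0;0.3 0.21 -0.88 0 0 0 0;0.3 0 0 0 0 0 1;0.3 0 0 0 0 0 1'
python3 -m inch '0.3 0 0 0 0 0 0.7;0.3 0 0 0 0 0 0'
python3 - <<'E'
from h import *
for m in modules(camera("wrist"),["yellow"])[:2]: print(*m[:2],*m[3:])
go(.443,.102,.015,66.5)
E
```

```text
time_s: 31.2
ee_pos: [0.4428, 0.1013, 0.1307]
eef_rot: [-3.141, 0.001, 1.278]
force: [-0.1, -0.3, -0.6]
grip_width: 0.0607
grip_force: 0.0
time_s: 31.45
ee_pos: [0.443, 0.1013, 0.1306]
eef_rot: [-3.14, 0.001, 1.162]
force: [1.1, -0.9, 0.1]
grip_width: 0.0614
grip_force: 0.0
yellow [321.0, 237.0] cap [444. 104.] [30. 23.] zt 0.037 base [444. 103.] [64. 40.] ang 66
yellow [180.0, 390.0] cap [425. 137.] [15.  2.] zt 0.249 base [418. 125.] [46. 96.] ang -30
pose [0.4431 0.1013 0.1308] rpy [-179.9    0.    66.7] shift [ 0.02 -0.01  3.86] turn 0.02
  if turned first, shift [ 0.02 -0.01  3.86] q6 0.55
```

```bash
python3 -m inch '0.3 0.04 0 1 0 0 0;0.3 0 0 1 0 0 0;0.3 0 0 1 0 0 0;0.3 0 0 0.6 0 0 0;0.3 0 0 0.26 0 0 0;-1 0 0 0 0 0 0;-1 0 0 0 0 0 0;-1 0 0 0 0 0 0;-1 0 0 0 0 0 0;-1 0 0 0 0 0 0' 25
python3 -m inch '-1 0 0 -0.6 0 0 0;-1 0 0 -1 0 0 0;-1 0 0 -1 0 0 0;-1 0 0 -1 0 0 0;-1 0 0 -0.5 0 0 0;-1 0 0 0 0 0 0'
python3 -c "
from h import *
held('yellow')
go(.479,-.394,.14,90)"
```

```text
time_s: 32.75
ee_pos: [0.444, 0.1024, 0.0159]
eef_rot: [3.141, -0.0, 1.161]
force: [-2.0, -0.5, 5.9]
grip_width: 0.0235
grip_force: 25.0
time_s: 33.5
ee_pos: [0.4441, 0.1024, 0.1388]
eef_rot: [3.141, -0.001, 1.161]
force: [-0.5, -0.7, -1.6]
grip_width: 0.0236
grip_force: 25.0
held 3202 ctr [0.4465 0.1057 0.1566] zmax-tcp 0.0220482423794926 width 0.02348562667863394 gf 24.999834895133972
pose [0.4437 0.1024 0.1379] rpy [-180.     0.    66.5] shift [-14.7    7.68  -0.07] turn -2.35
  if turned first, shift [-16.55   1.18  -0.07] q6 0.56
```

```bash
python3 -m inch '-1 -0.98 0.51 0 0 0 0;-1 -0.98 0.51 0 0 0 0;-1 -0.98 0.51 0 0 0 0;-1 -0.98 0.51 0 0 0 0;-1 -0.98 0.51 0 0 0 0;-1 -0.98 0.51 0 0 0 0;-1 -0.98 0.51 0 0 0 0;-1 -0.98 0.51 0 0 0 0;-1 -0.98 0.51 0 0 0 0;-1 -0.98 0.51 0 0 0 0' | grep -E "ee_pos|grip"
python3 -m inch '-1 -0.98 0.51 0 0 0 0;-1 -0.98 0.51 0 0 0 0;-1 -0.98 0.51 0 0 0 0;-1 -0.98 0.51 0 0 0 0;-1 -0.98 0.51 0 0 0 0;-1 0 0 0 0 0 0;-1 0 0 0 0 0 -0.8;-1 0 0 0 0 0 -0.8;-1 0 0 0 0 0 -0.8;-1 0 0 0 0 0 0'
python3 -c "
from h import *
held('yellow')
go(.479,-.394,.03,90)"
```

```text
ee_pos: [0.4664, -0.2291, 0.1369]
grip_width: 0.0237
grip_force: 25.0
time_s: 36.05
ee_pos: [0.4784, -0.3926, 0.1374]
eef_rot: [-3.14, -0.001, 1.579]
force: [0.0, -0.1, -0.6]
grip_width: 0.0235
grip_force: 25.0
held 3293 ctr [ 0.4793 -0.3883  0.1544] zmax-tcp 0.02096344186433799 width 0.023510606973116466 gf 24.99952733516693
pose [ 0.4785 -0.3928  0.1376] rpy [-1.799e+02 -1.000e-01  9.040e+01] shift [-0.04  0.02  3.59] turn 0.04
  if turned first, shift [-0.04  0.02  3.59] q6 -0.75
```

```bash
python3 -m inch '-1 0 0 1 0 0 0;-1 0 0 1 0 0 0;-1 0 0 1 0 0 0;-1 0 0 0.6 0 0 0;-1 0 0 0.1 0 0 0;-1 0 0 0 0 0 0;0.2 0 0 0 0 0 0;0.2 0 0 0 0 0 0;0.2 0 0 0 0 0 0' | grep -E "ee_pos|grip|^force"
python3 -m inch '0.2 0 0 -0.6 0 0 0;0.3 0 0 -1 0 0 0;0.3 0 0 -1 0 0 0;0.3 0 0 -1 0 0 0;0.3 0 0 0 0 0 0'
python3 - <<'E'
from h import *
for n in("wrist","top"):
  for m in modules(camera(n),["yellow","red"]):
    if m[2]<2000: print(n,*m[:2],*m[3:])
go(.430,-.113,.13,91)
E
```

```text
ee_pos: [0.4787, -0.3937, 0.028]
force: [-0.1, 0.1, -0.0]
grip_width: 0.0501
grip_force: 0.0
time_s: 37.85
ee_pos: [0.4795, -0.3943, 0.1392]
eef_rot: [3.138, 0.004, 1.58]
force: [0.1, -0.5, -0.0]
grip_width: 0.0612
grip_force: 0.0
wrist yellow [322.0, 237.0] cap [ 480. -393.] [24. 30.] zt 0.041 base [ 480. -394.] [40. 64.] ang -90
wrist yellow [179.0, 370.0] cap [ 448. -364.] [4. 2.] zt 0.256 base [ 446. -382.] [46. 96.] ang -7
wrist yellow [466.0, 367.0] cap [ 511. -363.] [2. 2.] zt 0.255 base [ 513. -382.] [96. 45.] ang 7
wrist yellow [471.0, 385.0] cap [ 511. -365.] [1. 5.] zt 0.257 base [ 513. -382.] [96. 45.] ang 7
wrist yellow [472.0, 410.0] cap [ 511. -371.] [ 2. 11.] zt 0.259 base [ 513. -382.] [96. 45.] ang 7
wrist yellow [172.0, 401.0] cap [ 448. -368.] [3. 2.] zt 0.258 base [ 446. -382.] [46. 96.] ang -7
wrist yellow [394.0, 453.0] cap [ 494. -375.] [2. 6.] zt 0.264 base [ 494. -382.] [96. 46.] ang 2
top yellow [529.0, 270.0] cap [ 479. -345.] [58.  7.] zt 0.251 base [ 486. -381.] [80. 42.] ang 2
top yellow [495.0, 274.0] cap [ 480. -394.] [24. 32.] zt 0.042 base [ 480. -394.] [40. 65.] ang -90
top red [475.0, 204.0] cap [ 638. -364.] [23. 98.] zt 0.026 base [ 637. -364.] [94. 94.] ang 24
top red [367.0, 301.0] cap [ 431. -113.] [24. 26.] zt 0.038 base [ 429. -113.] [63. 40.] ang 0
pose [ 0.4785 -0.3935  0.1358] rpy [180.    0.   90.5] shift [ 9.36 -1.53  0.19] turn -0.05
  if turned first, shift [ 9.38 -1.45  0.19] q6 -0.76
```

Yellow is in its bin. Next is red.

```bash
python3 -m inch '0.3 0.94 -0.15 0 0 0 0;0.3 0.94 -0.15 0 0 0 0;0.3 0.94 -0.15 0 0 0 0;0.3 0.94 -0.15 0 0 0 0;0.3 0.94 -0.15 0 0 0 0;0.3 0.94 -0.15 0 0 0 0;0.3 0.94 -0.15 0 0 0 0;0.3 0.94 -0.15 0 0 0 0;0.3 0.94 -0.15 0 0 0 0;0.3 0.9 -0.15 0 0 0 0'
python3 -m inch '0.3 0 0 0 0 0 0;0.3 0 0 0 0 0 0' | grep ee_pos
python3 - <<'E'
from h import *
for m in modules(camera("wrist"),["red"])[:2]: print(*m[:2],*m[3:])
go(.430,-.113,.015,91)
E
```

```text
time_s: 39.2
ee_pos: [0.4303, -0.1121, 0.1347]
eef_rot: [-3.14, -0.001, 1.58]
force: [0.6, 0.6, -0.6]
grip_width: 0.0615
grip_force: 0.0
ee_pos: [0.431, -0.1135, 0.1352]
red [320.0, 236.0] cap [ 430. -112.] [25. 29.] zt 0.037 base [ 430. -112.] [64. 41.] ang 1
pose [ 0.4311 -0.1137  0.1353] rpy [-180.    -0.    90.5] shift [ 0.02 -0.04  4.01] turn -0.05
  if turned first, shift [ 0.02 -0.04  4.01] q6 -0.35
```

```bash
python3 -m inch '0.3 0.04 -0.04 1 0 0 0;0.3 0 0 1 0 0 0;0.3 0 0 1 0 0 0;0.3 0 0 0.7 0 0 0;0.3 0 0 0.31 0 0 0;-1 0 0 0 0 0 0;-1 0 0 0 0 0 0;-1 0 0 0 0 0 0;-1 0 0 0 0 0 0;-1 0 0 0 0 0 0' 25 | grep -E "ee_pos|grip|^force"
python3 -m inch '-1 0 0 -0.6 0 0 0;-1 0 0 -1 0 0 0;-1 0 0 -1 0 0 0;-1 0 0 -1 0 0 0;-1 0 0 -0.5 0 0 0;-1 0 0 0 0 0 0'
python3 -c "
from h import *
held('red')
go(.433,.377,.14,90)"
```

```text
ee_pos: [0.4301, -0.112, 0.0158]
force: [-1.2, -0.3, 6.7]
grip_width: 0.0299
grip_force: 25.0
time_s: 41.5
ee_pos: [0.4301, -0.112, 0.1385]
eef_rot: [3.14, 0.0, 1.58]
force: [-0.1, -0.3, -2.0]
grip_width: 0.0302
grip_force: 25.0
held 3250 ctr [ 0.431  -0.1091  0.1567] zmax-tcp 0.022193852072519116 width 0.029966661521426158 gf 24.999646246433258
pose [ 0.4297 -0.1119  0.1376] rpy [-180.    -0.    90.5] shift [16.29  0.26 -0.08] turn 0.05
  if turned first, shift [16.3   0.11 -0.08] q6 -0.35
```

```bash
python3 -m inch '-1 0.98 0.02 0 0 0 0;-1 0.98 0.02 0 0 0 0;-1 0.98 0.02 0 0 0 0;-1 0.98 0.02 0 0 0 0;-1 0.98 0.02 0 0 0 0;-1 0.98 0.02 0 0 0 0;-1 0.98 0.02 0 0 0 0;-1 0.98 0.02 0 0 0 0;-1 0.98 0.02 0 0 0 0;-1 0.98 0.02 0 0 0 0' | grep -E "ee_pos|grip"
python3 -m inch '-1 0.98 0.02 0 0 0 0;-1 0.98 0.02 0 0 0 0;-1 0.98 0.02 0 0 0 0;-1 0.98 0.02 0 0 0 0;-1 0.98 0.02 0 0 0 0;-1 0.98 0 0 0 0 0;-1 0.6 0 0 0 0 0;-1 0 0 0 0 0 0' | grep -E "ee_pos|grip"
python3 -c "
from h import *
held('red')
go(.433,.377,.03,90)"
```

```text
ee_pos: [0.4326, 0.1829, 0.1368]
grip_width: 0.0297
grip_force: 25.0
ee_pos: [0.4341, 0.3768, 0.1371]
grip_width: 0.0298
grip_force: 25.0
held 3254 ctr [0.4351 0.3797 0.1553] zmax-tcp 0.021002645753187554 width 0.029818055771800772 gf 24.9996355175972
pose [0.4343 0.3761 0.1374] rpy [-1.799e+02  1.000e-01  9.050e+01] shift [ 0.03 -0.04  3.58] turn 0.05
  if turned first, shift [ 0.03 -0.04  3.58] q6 0.64
```

```bash
python3 -m inch '-1 0 0 1 0 0 0;-1 0 0 1 0 0 0;-1 0 0 1 0 0 0;-1 0 0 0.6 0 0 0;-1 0 0 0.1 0 0 0;-1 0 0 0 0 0 0;0.2 0 0 0 0 0 0;0.2 0 0 0 0 0 0;0.2 0 0 0 0 0 0' | grep -E "ee_pos|grip|^force"
python3 -m inch '0.2 0 0 -0.6 0 0 0;-1 0 0 -1 0 0 0;-1 0 0 -1 0 0 0;-1 0 0 -1 0 0 0;-1 0 0 -1 0 0 0;-1 0 0 0 0 0 0'
python3 - <<'E'
from h import *
for n in("wrist","top"):
  c=camera(n)
  for m in modules(c):
    if m[2]<2000 and m[8][0]>0: print(n,*m[:2],*m[3:])
cv2.imwrite("pics/top5.png",c["img"])
go(.53,-.2525,.165,-5)
E
```

```text
ee_pos: [0.4347, 0.3767, 0.0277]
force: [-0.1, -0.1, 0.3]
grip_width: 0.0551
grip_force: 0.0
time_s: 45.72
ee_pos: [0.4353, 0.3772, 0.1687]
eef_rot: [3.137, -0.003, 1.58]
force: [-0.1, 1.2, 0.4]
grip_width: 0.0099
grip_force: 0.0
wrist red [322.0, 230.0] cap [436. 377.] [29. 24.] zt 0.041 base [436. 376.] [64. 41.] ang 0
wrist yellow [296.0, 388.0] cap [429. 402.] [ 1. 15.] zt 0.288 base [430. 389.] [96. 45.] ang 0
wrist yellow [349.0, 368.0] cap [441. 408.] [1. 3.] zt 0.285 base [441. 389.] [96. 45.] ang 0
wrist yellow [350.0, 413.0] cap [441. 400.] [1. 9.] zt 0.288 base [441. 389.] [96. 45.] ang 0
top blue [367.0, 189.0] cap [ 668. -116.] [30. 24.] zt 0.087 base [ 668. -116.] [65. 41.] ang 4
top blue [324.0, 192.0] cap [663. -27.] [23. 31.] zt 0.088 base [663. -27.] [65. 40.] ang 4
top blue [282.0, 196.0] cap [657.  62.] [30. 24.] zt 0.088 base [658.  62.] [65. 40.] ang 3
top red [475.0, 204.0] cap [ 638. -364.] [23. 99.] zt 0.026 base [ 637. -364.] [95. 95.] ang 35
top red [577.0, 267.0] cap [ 491. -544.] [  4. 114.] zt 0.109 base [ 490. -545.] [ 8. 96.] ang -1
top yellow [495.0, 274.0] cap [ 480. -394.] [24. 30.] zt 0.042 base [ 480. -395.] [40. 66.] ang -90
pose [0.4344 0.3764 0.1655] rpy [180.   -0.   90.5] shift [-2.099e+01  3.000e+00  2.000e-02] turn -8.45
  if turned first, shift [-5.000e+00 -2.061e+01  2.000e-02] q6 0.64
```

View pics/top5.png

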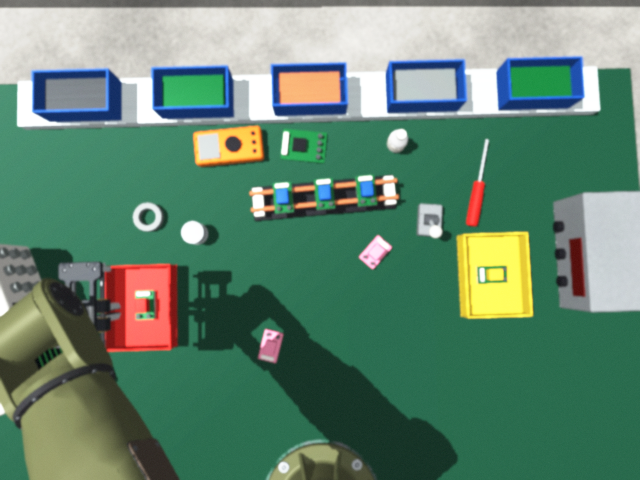

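The picture shows three blue modules across the rails at (282,196), (324,192), (367,189), red in the red bin (146,305), yellow in the yellow bin (495,274), and the lever off (436,231). Now I switch it on.

```bash
python3 -m inch '-1 -1 0.14 0 0 0 0;-1 -1 0.14 0 0 0 0;-1 -1 0.14 0 0 0 0;-1 -1 0.14 0 0 0 0;-1 -1 0.14 0 0 0 0;-1 -1 0.14 0 0 0 0;-1 -1 0.14 0 0 0 0;-1 -1 0.14 0 0 0 0;-1 -1 0.14 0 0 0 0;-1 -1 0.14 0 0 0 0' | grep -E "ee_pos|grip"
python3 -m inch '-1 -1 0.14 0 0 0 0;-1 -1 0.14 0 0 0 0;-1 -1 0.14 0 0 0 0;-1 -1 0.14 0 0 0 0;-1 -1 0.14 0 0 0 0;-1 -1 0.14 0 0 0 0;-1 -1 0.14 0 0 0 0;-1 -1 0.14 0 0 0 0;-1 -1 0.14 0 0 0 0;-1 -1 0.14 0 0 0 0'| grep -E "ee_pos|grip"
python3 -m inch '-1 -0.5 0.1 0 0 0 0;-1 0 0 0 0 0 0.5;-1 0 0 0 0 0 0' | grep -E "ee_pos|grip"
python3 -c "
from h import *
go(.53,-.2525,.066,85.5)"
```

```text
ee_pos: [0.4787, 0.0759, 0.1644]
grip_width: 0.0003
grip_force: 0.0
ee_pos: [0.5235, -0.2235, 0.1642]
grip_width: 0.0007
grip_force: 0.0
ee_pos: [0.5268, -0.2373, 0.1647]
grip_width: 0.0006
grip_force: 0.0
pose [ 0.5268 -0.2373  0.1647] rpy [-179.9   -0.    85.5] shift [-0.5   0.15  3.29] turn 0.00
  if turned first, shift [-0.5   0.15  3.29] q6 -0.41
```

```bash
python3 -m inch '-1 -0.5 0.1 0.5 0 0 0;-1 0 0 1 0 0 0;-1 0 0 1 0 0 0;-1 0 0 0.8 0 0 0;-1 0 0 0 0 0 0;-1 0 0.5 0 0 0 0;-1 0 0.5 0 0 0 0;-1 0 0.5 0 0 0 0;-1 0 0 0 0 0 0'
python3 -m inch '-1 0 0.4 0 0 0 0;-1 0 0.2 0 0 0 0;-1 0 0.1 0 0 0 0;-1 0 0 0 0 0 0'| grep -E "ee_pos|^force"
```

```text
time_s: 49.82
ee_pos: [0.5743, -0.2567, 0.0668]
eef_rot: [3.141, 0.0, 1.493]
force: [0.8, 0.1, -0.5]
grip_width: 0.0003
grip_force: 0.0
ee_pos: [0.5945, -0.2581, 0.0662]
force: [-0.6, 0.2, 0.1]
```

```bash
python3 -m inch '-1 0 0.2 0 0 0 0;-1 0 0.1 0 0 0 0;-1 0 0 0 0 0 0'| grep -E "ee_pos|^force"; python3 -m inch '-1 0 0.1 0 0 0 0;-1 0 0 0 0 0 0'| grep -E "ee_pos|^force"
```

```text
ee_pos: [0.6038, -0.2587, 0.0661]
force: [0.4, -0.3, 0.8]
ee_pos: [0.6067, -0.259, 0.0662]
force: [-0.7, 0.5, 0.3]
```

```bash
python3 -m inch '-1 0 0.1 0 0 0 0;-1 0 0 0 0 0 0'| grep -E "ee_pos|^force"
```

```text
ee_pos: [0.6097, -0.2593, 0.0663]
force: [-0.0, 0.0, -0.0]
```

```bash
python3 -m inch '-1 0 0.08 0 0 0 0;-1 0 0 0 0 0 0'| grep -E "ee_pos|^force"
```

```text
ee_pos: [0.6106, -0.2593, 0.0661]
force: [-13.0, 2.0, 4.7]
```

```bash
python3 -m inch '-1 0 0.08 0 0 0 0;-1 0 0 0 0 0 0'| grep -E "ee_pos|^force"
```

```text
ee_pos: [0.611, -0.2594, 0.066]
force: [-29.3, 4.3, 13.3]
```

Run:
```python
from h import *
c=camera("scene");cv2.imwrite("pics/s6.png",cv2.resize(c["img"][180:330,130:330],(800,600)))
```

```text
(no output)
```

View pics/s6.png

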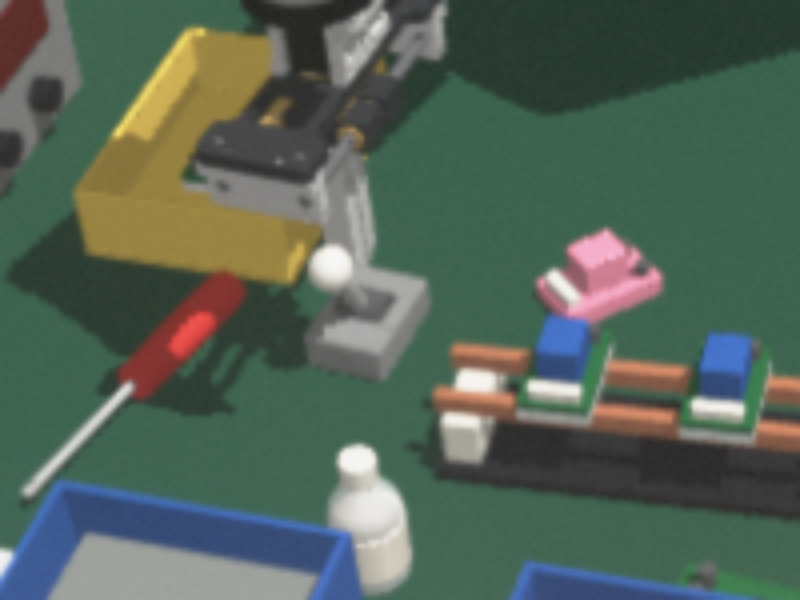

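The stop is reached and the ball (330,268) leans away from the robot, so the rack is on. I back off, lift and check everything.

```bash
python3 -m inch '-1 0 -0.6 0 0 0 0;-1 0 -1 0 0 0 0;-1 0 -0.3 -1 0 0 0;-1 0 -1 -1 0 0 0;-1 0 -1 -1 0 0 0;-1 0 -1 -1 0 0 0;-1 0 -1 0 0 0 0;-1 0 0 0 0 0 0'
python3 - <<'E'
from h import *
c=camera("top");W=cloud(c)
for m in modules(c):
    if m[2]<400 and m[8][0]>0: print(*m[:2],*m[3:])
q=W[185:245,415:450].reshape(-1,3); q=q[(q[:,2]>.07)&(q[:,2]<.1)]; print("ball",q.mean(0),len(q))
cv2.imwrite("pics/top7.png",c["img"])
E
```

```text
time_s: 52.75
ee_pos: [0.4372, -0.2458, 0.1872]
eef_rot: [3.14, 0.001, 1.492]
force: [0.8, 0.3, -0.3]
grip_width: 0.0001
grip_force: 0.0
blue [367.0, 189.0] cap [ 668. -116.] [30. 24.] zt 0.088 base [ 668. -116.] [64. 40.] ang 4
blue [324.0, 192.0] cap [663. -27.] [23. 30.] zt 0.088 base [663. -27.] [64. 40.] ang 3
blue [282.0, 196.0] cap [658.  62.] [29. 24.] zt 0.088 base [658.  62.] [65. 40.] ang 3
yellow [465.0, 271.0] cap [ 494. -228.] [ 8. 46.] zt 0.329 base [ 487. -248.] [64. 79.] ang -4
yellow [498.0, 273.0] cap [ 484. -237.] [18.  4.] zt 0.468 base [ 479. -235.] [85. 37.] ang 85
ball [ 0.63444224 -0.26112887  0.08702793] 121
```

View pics/top7.png

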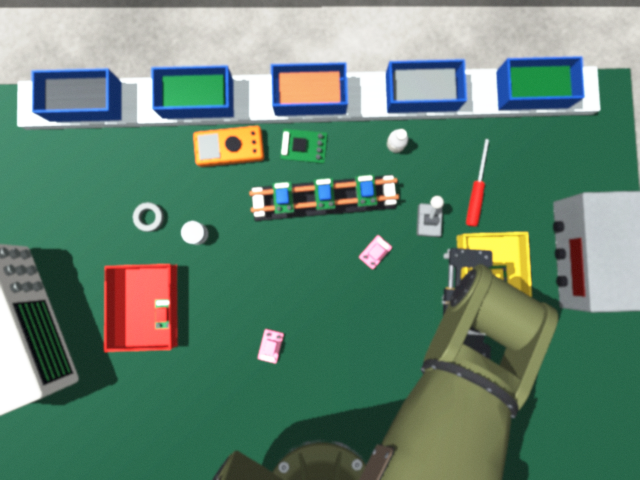

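The lever is on and the blue modules are unchanged. The red module was knocked aside in its bin, now at (162,315), so I check that it lies flat inside.

Run:
```python
from h import *
from station import ticket
W=cloud(camera("top")); q=W.reshape(-1,3)
q=q[(abs(q[:,0]-.433)<.08)&(abs(q[:,1]-.377)<.06)&(q[:,2]>.012)]
print(q.mean(0),q.max(0),q.min(0),[np.round(t) for t in cv2.minAreaRect((q[:,:2]*1000).astype(np.float32))[:2]])
if q[:,2].max()<.05: print(ticket.hand_in())
```

```text
[0.4159516  0.33345025 0.02778502] [0.44604754 0.3522991  0.04503218] [0.38418115 0.319511   0.01213534] [array([415., 336.]), array([33., 62.])]
the job is handed in; nothing more can be done
None
```

The job is handed in: all three blue modules lie square across the rails, red and yellow are each in their own bin, and the rack lever is fully on; the verdict itself was not shown.

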